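# Select the test program and start the function tester

## Task

A module is already seated in the function tester's nest. Pushing with a fingertip against the side of its pointer, turn the tester's selector clockwise, counting its clicks, until it rests in the fifth position after the long off mark, then press the large start button all the way down and let it go. Push only, do not pinch the selector; do not press start before the selector is set, and leave the small reset button, the module and everything else on the bench as they are.

Things in the scene. Friction and masses are not known exactly. Their poses are not given: they have to be found in the camera images.
- tester: function tester: low grey console with aluminium top panel, fixed on the bench, 220 (its x) x 340 (its y) x 52 mm high. Origin: centre of its underside; x from its front (robot side) to its back, y to its left, z up. On the panel (52 mm up), in its axes: selector at (-12, +85) mm, start (-62, -110), reset (-62, -35), nest with module (+48, -85), two 8 mm high sockets (+85, +4 and -18)
- selector_axis (a point): on the selector's upright turning axis, on the face of the round black dial plate (radius 57 mm), 54 mm above the bench. The plate has a white mark at each click position, 43 mm or more from the axis: the off mark long and broad, the others short. Pointer direction, anticlockwise from the tester's x axis = 105 degrees minus the selector's turn (at off: to the tester's left, a little forward)
- selector (a joint): turn of the selector, rad, clockwise from above positive, 0 at off. Eight click positions 0.5236 apart (off = 0 to 3.665), end stops just past the first and last; the fifth after off is 2.618. It starts at off or the first or second after it. A spring detent holds each: 0.1 to 0.15 N m (3 to 4 N at the nose) takes it over the crest half-way to the next, then it snaps on by itself
- selector_nose (a point): on the pointer's centre line 36 mm from the turning axis towards its nose, half-way up the bar, 70 mm above the bench. Grey pointer bar, 59 to 81 mm above the bench, over a black skirt (radius 21 mm, 54 to 59 mm up); it reaches 42 mm from the axis at the nose, 22 mm at the tail, 18 mm wide at the tail, 10 mm at the nose; black line on top towards the nose
- start (a joint): how far the start button is pressed, m: 0 up, 0.006 fully down; it springs back; some 2 N to start it moving, 6 N to reach the bottom
- start_top (a point): centre of the top of the large start button: a grey round head of radius 17 mm in a black collar of radius 25 mm (12 mm high); its top stands 22 mm above the panel, 10 mm above the collar
- reset (a joint): how far the small reset button is pressed, m: 0 up, 0.004 fully down. Not to be pressed
- reset_top (a point): centre of the top of the small reset button: a grey round head of radius 8 mm in a black collar of radius 16 mm, its top 20 mm above the panel
- module: orange module under test, 46 x 36 x 58 mm high, loose, standing in the nest (walls 18 mm high) on the tester; origin at the centre of its underside; its top is 114 mm above the bench
- spare: second orange module, 46 x 36 x 58 mm high, standing loose on the bench left of the tester; origin: centre of its underside
- dish: green open dish of screws, 110 x 85 x 22 mm, loose on the bench right of the tester; origin: centre of its underside
- driver: screwdriver with a black handle, 170 mm long, 26 mm thick, lying loose right of the tester; origin: half-way along it, on the bench
- bottle: clear bottle with a white cap, radius 24 mm, 115 mm high, loose, left of the tester; origin: centre of its underside
- tape: roll of brown tape, 80 mm across, 19 mm high, lying loose behind the tester; origin: centre of its underside
- bin: blue open bin, 170 x 105 x 60 mm high, loose, to the far left of the tester; origin: centre of its underside

How it is judged:
By the outcome, as a careful person would: the job done as asked, in the order asked, and still so for the second after the job is handed in, with the robot touching nothing.
It also fails if it takes over 54 s, if anything falls off the work surface, if the arm or the gripper's body presses on something with over 40 N, if the wrist force passes 120 N, or if a joint passes its speed limit or range.

## Robot

A 6-joint arm with a two-finger parallel gripper is mounted at the origin on the work surface. World frame = base frame: x ahead of the robot, y to its left, z up, the work surface at z = 0. Lengths are in m, angles in rad, forces in N, time in s.
With the tool pointing down it reaches from about 0.35 to 0.975 m from the base axis. Payload 4.9 kg.
Tool frame: the origin (TCP) lies at the very end of the fingers, on their centre line; the grasp point (between the pads) lies 19 mm behind it; z points along the fingers, y is the line along which they close (so a half turn about z gives the same grasp; the last joint's range is limited). The gripper opens to 85 mm and grips with 20 to 120 N. Pads are 22 mm wide; open, the fingers measure 114 mm over their backs; the gripper's body (76 mm by 85 mm) begins 54 mm behind the grasp point. The pads swing forward as they close: fully open they stand 13 mm farther back than shut.
Start: joints at [1.096, 0.053, 1.613, -0, 1.476, -0.119], TCP at [0.218, 0.586, 0.231] pointing down, gripper open.
Joint ranges: [-3.01, 3.01], [-1.01, 2.22], [0.06, 2.58], [-1.02, 4.17], [0.09, 2.62], [-3.14, 3.14]. Speed limits (rad/s): [2.57, 2.57, 3.14, 3.14, 3.14, 3.14].

## Interface

Orientations are given as a rotation vector (axis times angle).
In Python, from station import read_state, camera, camera_info, finish_job gives the robot as it stands. The module is installed in compiled form; this text tells all that it offers.
- The arm moves only by the shell command python3 -m inch 'ROWS' [FORCE]. ROWS is a JSON object of lists of equal length, an entry for each row: "xyz": the shift along the tool's x, y, z in cm, a list of three; "delta_rot": the turn, a rotation vector about the tool's x, y, z in degrees, a list of three; "gripper": the opening, from 0 (shut) to 1 (fully open). In form: {"xyz": [[x, y, z], ...], "delta_rot": [[ax, ay, az], ...], "gripper": [gripper, ...]}. A call has 1 to 8 rows; each row is the pose to reach, as a shift and turn from the pose commanded when the call began, along the tool's axes at that moment; what a row does not reach only later rows make up. A row lasts 1/10 s, in which the tool goes at most 50 mm and 8.59 degrees, less where a joint would pass 70% of its speed; a pose out of reach is approached as far as the arm can. A call with a gripper value outside its range is refused whole. The fingers move at their own pace and stop on an object; FORCE is the grip in N (left out, the last holds). Time passes only in rows, so rows that repeat a pose let the fingers close. It gives the time, the measured TCP pose, the force, the opening and the grip force at its end, in the units of the state.
- read_state(): the state, without advancing time (a new reading comes with each control period).
- camera(name): name is "scene" or "top"; returns the picture (480x640x3 uint8, blue, green, red); there is no depth.
- camera_info(name): a dict with "fx", "fy", "cx", "cy" (pixels), "R" (3x3) and "t" (3): a world point X has camera coordinates R X + t. Camera axes: x right, y down, z forward; pixel columns grow to the right and rows downward; lengths in m; the calibration is good to about 2 mm. A picture is of the moment at which its call begins. camera_info takes no time and is no camera call.
- finish_job(): hands the job in; it is judged then, once.
The state is a dict: "clock": time; "q": joint angles; "joint_vel": joint speeds; "effort": joint torques, N m; "eef_pos": TCP position; "ee_rot": TCP orientation; "force": force on the tool from outside, world axes, zero at the start; "ft_torque": the same for the moment, N m; "grip_width": opening from 0.0 (shut) to 1.0 (fully open); "gripper_force": force on a finger pad.
Only numpy, scipy, OpenCV 4.12 (cv2) and the standard library are available. Lean on these libraries where they do the work, as an engineer would, in place of code of your own. Each camera call takes 0.05 s, during which the arm holds its last target. There are 200 camera calls.

## Working session

There is one attempt and no reset: what is moved stays moved. The work goes in short steps, Python scripts to look and compute and a shell command to move; the robot and the scene stay as the last step left them, time stands still between calls to the robot, and variables do not carry over. Pictures are saved under pics/ and viewed, at most 10 in all, crops included, and the job is handed in when it is done.

```bash
mkdir -p pics; python3 - <<'E'
from station import *
import cv2,numpy as np
for n in("scene","top"):
    cv2.imwrite(f"pics/{n}0.png",camera(n)); i=camera_info(n); print(n,{k:np.round(v,4).tolist() for k,v in i.items()})
s=read_state();print(s)
E
```

```text
scene {'fx': 621.4095, 'fy': 621.4095, 'cx': 317.8041, 'cy': 226.7336, 'R': [[0.812, 0.5836, -0.0022], [0.4313, -0.6026, -0.6714], [-0.3932, 0.5442, -0.7411]], 't': [-0.5233, -0.1625, 1.5217]}
top {'fx': 504.8271, 'fy': 504.8271, 'cx': 320.0739, 'cy': 243.6033, 'R': [[-0.011, -0.9998, -0.019], [-0.9841, 0.0142, -0.1772], [0.1774, 0.0168, -0.984]], 't': [0.0829, 0.5716, 1.1042]}
{'clock': 0.1, 'q': array([ 1.09600987e+00,  5.33462038e-02,  1.61416761e+00,  2.31840709e-06,
        1.47602135e+00, -1.18992374e-01]), 'joint_vel': array([-0.00097782, -0.00052814, -0.00314473,  0.00089035, -0.00093063,
       -0.00092218]), 'effort': array([ 3.52857960e-04, -3.94907570e+01, -3.71361780e+01, -1.42219969e-04,
        4.05484476e-03,  1.79424433e-05]), 'eef_pos': array([0.21743935, 0.5853439 , 0.23014512]), 'ee_rot': array([-5.55835997e-01, -3.09144920e+00,  2.91619930e-03]), 'force': array([-0.04423776,  0.27231857,  0.2624253 ]), 'ft_torque': array([-0.05484815,  0.00947737,  0.00899716]), 'gripper_force': 0.0, 'grip_width': 1.0017980697434465}
```

View pics/top0.png

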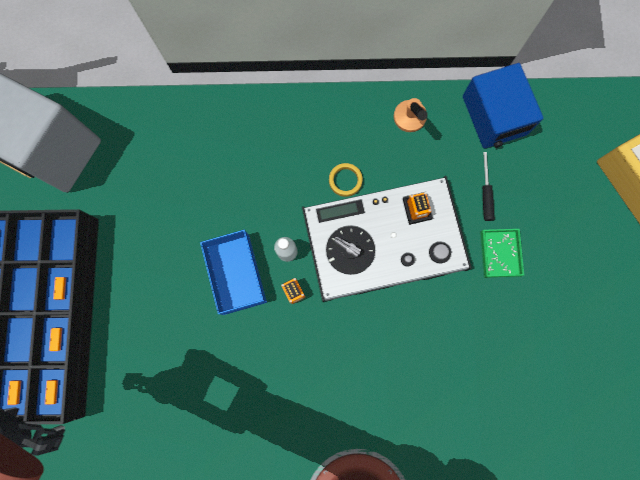

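View pics/scene0.png

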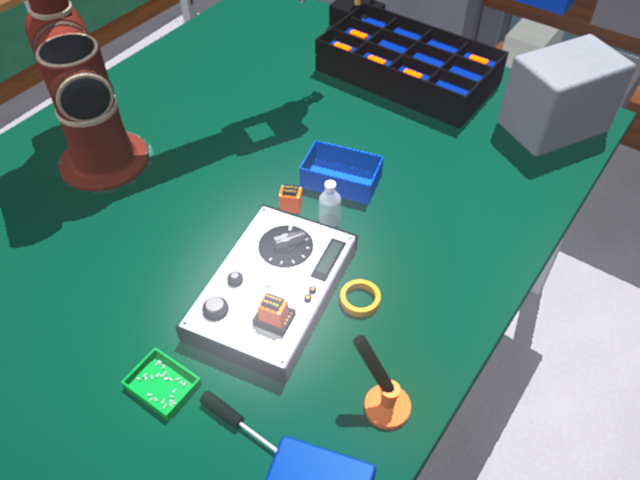

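The top view shows the tester with corners near (305,208), (445,178), (469,268) and (325,300). The dial is at about (351,250), start at (440,252), reset at (408,259), the module at (419,206), and the pointer lies up-left. The scene view confirms this layout, with the bottle and spare left of the tester. Next I'll measure the poses.

```bash
cat > h.py <<'E'
from station import *
import cv2,numpy as np
def K(i): return np.array([[i['fx'],0,i['cx']],[0,i['fy'],i['cy']],[0,0,1]])
def ray(n,uv,z):
    i=camera_info(n);R,t=np.array(i['R']),np.array(i['t']);c=-R.T@t
    d=np.c_[np.atleast_2d(uv),np.ones(len(np.atleast_2d(uv)))]@np.linalg.inv(K(i)).T@R
    return c+d*((z-c[2])/d[:,2])[:,None]
def proj(n,X):
    i=camera_info(n);p=(np.atleast_2d(X)@np.array(i['R']).T+i['t'])@K(i).T
    return p[:,:2]/p[:,2:]
def rectify(n,img,c,half,z,px):  # plane view: up = +x, left = +y
    w=np.array([[c[0]+half,c[1]+half],[c[0]+half,c[1]-half],[c[0]-half,c[1]-half],[c[0]-half,c[1]+half]])
    p=proj(n,np.c_[w,np.full(4,z)]).astype(np.float32)
    H=cv2.getPerspectiveTransform(p,np.float32([[0,0],[px,0],[px,px],[0,px]]))
    return cv2.warpPerspective(img,H,(px,px),flags=cv2.INTER_CUBIC)
E
python3 - <<'E'
from h import *
a=camera("top");b=camera("scene")
for n,im,seed in(("top",a,(375,270)),("scene",b,(215,270))):
    h=cv2.cvtColor(im,cv2.COLOR_BGR2HSV)
    m=((h[...,1]<70)&(h[...,2]>(150))).astype(np.uint8)
    m=cv2.morphologyEx(m,cv2.MORPH_OPEN,np.ones((3,3),np.uint8))
    cs=[c for c in cv2.findContours(m,0,1)[0] if 3000<cv2.contourArea(c)<60000]
    for c in cs:
        r=cv2.minAreaRect(ray(n,c[:,0].astype(float),.052)[:,:2].astype(np.float32))
        print(n,cv2.contourArea(c),r, np.round(cv2.boxPoints(r),4).tolist())
    # dark dial
    g=cv2.cvtColor(im,cv2.COLOR_BGR2GRAY)
    d=((g<75)).astype(np.uint8)
    d=cv2.morphologyEx(d,cv2.MORPH_OPEN,np.ones((3,3),np.uint8))
    ctr=(351,250) if n=="top" else (286,246)
    for c in cv2.findContours(d,0,1)[0]:
        if cv2.pointPolygonTest(cv2.convexHull(c),ctr,True)>5 and cv2.contourArea(c)<5000:
            w=ray(n,cv2.convexHull(c)[:,0].astype(float),.054)[:,:2].astype(np.float32); print(n,"dial",cv2.fitEllipse(w))
E
```

```text
top 13378.5 ((0.5857515335083008, -0.07367396354675293), (0.21692636609077454, 0.33516618609428406), 11.644906997680664) [[0.4456999897956848, 0.06859999895095825], [0.5133000016212463, -0.2597000002861023], [0.7257999777793884, -0.2159000039100647], [0.6582000255584717, 0.11240000277757645]]
top 3240.5 ((0.8867849111557007, 0.8233614563941956), (0.17689040303230286, 0.1775435209274292), 61.78826904296875) [[0.766700029373169, 0.7874000072479248], [0.9232000112533569, 0.703499972820282], [1.0068000555038452, 0.8593000173568726], [0.8503999710083008, 0.9433000087738037]]
top 4502.5 ((1.0740435123443604, -0.569117546081543), (0.2981503903865814, 0.20614372193813324), 88.7780990600586) [[0.9678000211715698, -0.7160000205039978], [1.1739000082015991, -0.7203999757766724], [1.180299997329712, -0.4223000109195709], [0.9742000102996826, -0.4178999960422516]]
top 14504.0 ((1.0807772874832153, 0.26497796177864075), (1.2407405376434326, 0.2344396412372589), 88.57839965820312) [[0.948199987411499, -0.3522999882698059], [1.1826000213623047, -0.3580999970436096], [1.2134000062942505, 0.8822000026
[... 342 characters left out ...]
02246, -0.19329999387264252], [1.3044999837875366, -0.1517000049352646], [1.2091000080108643, 0.3564000129699707]]
scene 16462.5 ((0.5750122666358948, -0.0077371299266815186), (0.22203879058361053, 0.4724932909011841), 11.680195808410645) [[0.41850000619888306, 0.20110000669956207], [0.5141000151634216, -0.26159998774528503], [0.7315999865531921, -0.21660000085830688], [0.6359000205993652, 0.24609999358654022]]
scene 5084.5 ((0.7203487157821655, 1.0185542106628418), (0.3264519274234772, 0.3376208245754242), 63.13054656982422) [[0.4959999918937683, 0.9491999745368958], [0.7972000241279602, 0.7967000007629395], [0.9447000026702881, 1.0879000425338745], [0.6434999704360962, 1.2404999732971191]]
```

```bash
python3 - <<'E'
from h import *
a=camera("top");c=(.557,.0071)
A=rectify("top",a,c,.065,.054,400);B=rectify("top",a,c,.065,.081,400)
cv2.imwrite("pics/dial.png",np.hstack([A,B]))
y=np.radians(11.645);R=np.array([[np.cos(y),-np.sin(y)],[np.sin(y),np.cos(y)]])
for n,p in dict(start=(-.062,-.11),reset=(-.062,-.035),mod=(.048,-.085)).items(): print(n,np.array([.5858,-.0737])+R@p)
E
```

```text
start [ 0.54727934 -0.1939504 ]
reset [ 0.5321408  -0.12049412]
mod [ 0.64996903 -0.14726178]
```

View pics/dial.png

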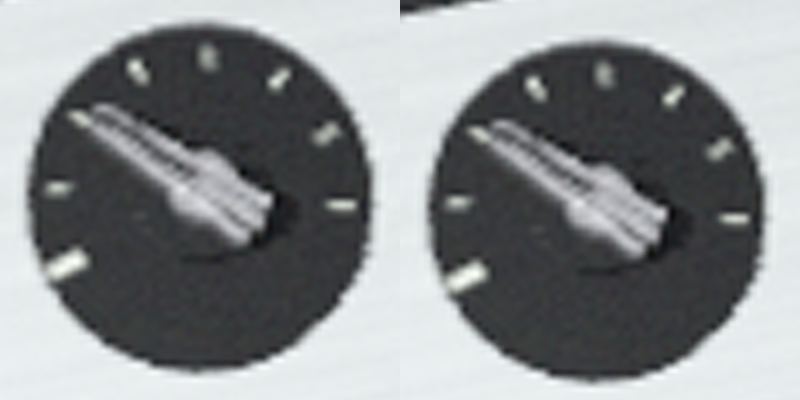

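The rectified dial shows the long off mark at (68,265). The short marks follow clockwise at (60,187), (78,118), (140,70), (207,58), (280,78), (327,132) and (342,205). The pointer nose lies on the second mark after off at (78,118), so three clicks clockwise are needed.

```bash
cat >> h.py <<'E'
from scipy.spatial.transform import Rotation as Ro
AX=np.array([.557,.0071])
def go(x,y,z,yaw,frm=None):  # shift/turn in tool axes to a tool-down pose with tool x at yaw deg
    s=read_state();R0=Ro.from_rotvec(s['ee_rot']);p0=s['eef_pos']
    if frm: p0,R0=np.array(frm[:3]),down(frm[3])
    print("xyz cm",np.round(R0.inv().apply(np.array([x,y,z])-p0)*100,2).tolist(),"rot",np.round((R0.inv()*down(yaw)).as_rotvec(degrees=True),1).tolist())
def down(yaw): return Ro.from_euler('z',yaw,degrees=True)*Ro.from_matrix(np.diag([1,-1,-1]))
def tip(th,off,r=.036):  # TCP for pointer angle th (world deg), tangential gap off on the ccw side
    t=np.radians(th);p=AX+r*np.array([np.cos(t),np.sin(t)])+off*np.array([-np.sin(t),np.cos(t)])
    return p[0],p[1],th+90
E
python3 - <<'E'
from h import *
x,y,w=tip(56.6,.030);print(x,y,w);go(x,y,.15,w);go(.45,.3,.2,w)
E
```

```text
0.5517718707451577 0.0536689452800325 146.6
xyz cm [-49.86, -38.21, 8.1] rot [-0.1, 0.0, 13.0]
xyz cm [-31.74, -18.67, 3.08] rot [-0.1, 0.0, 13.0]
```

```bash
python3 -m inch '{"xyz":[[-31.7,-18.7,3],[-31.7,-18.7,3],[-31.7,-18.7,3],[-31.7,-18.7,3],[-31.7,-18.7,3],[-31.7,-18.7,3],[-31.7,-18.7,3],[-49.9,-38.2,6]],"delta_rot":[[0,0,13],[0,0,13],[0,0,13],[0,0,13],[0,0,13],[0,0,13],[0,0,13],[0,0,13]],"gripper":[0,0,0,0,0,0,0,0]}'; python3 -c "
from h import *
x,y,w=tip(56.6,.030);go(x,y,.15,w)"
```

```text
clock: 1.05
eef_pos: [0.4592, 0.268, 0.1976]
ee_rot: [0.902, 3.008, 0.001]
force: [0.6, 0.3, -0.5]
grip_width: -0.001
gripper_force: 0.0
xyz cm [-19.52, -12.81, 4.77] rot [0.1, 0.0, 0.0]
```

```bash
python3 -m inch '{"xyz":[[-19.5,-12.8,4.8],[-19.5,-12.8,4.8],[-19.5,-12.8,4.8],[-19.5,-12.8,4.8],[-19.5,-12.8,4.8],[-19.5,-12.8,4.8],[-19.5,-12.8,4.8],[-19.5,-12.8,4.8]],"delta_rot":[[0,0,0],[0,0,0],[0,0,0],[0,0,0],[0,0,0],[0,0,0],[0,0,0],[0,0,0]],"gripper":[0,0,0,0,0,0,0,0]}'; python3 -c "
from h import *
x,y,w=tip(56.6,.030);go(x,y,.15,w);go(x,y,.064,w)"
```

```text
clock: 1.85
eef_pos: [0.5498, 0.0562, 0.1496]
ee_rot: [-0.901, -3.01, -0.001]
force: [0.5, -0.2, -0.5]
grip_width: -0.004
gripper_force: 0.0
xyz cm [-0.3, -0.1, -0.04] rot [0.0, -0.0, 0.1]
xyz cm [-0.31, -0.1, 8.56] rot [0.0, -0.0, 0.1]
```

```bash
python3 -m inch '{"xyz":[[-0.3,-0.1,3],[-0.3,-0.1,6],[-0.3,-0.1,8.5],[-0.3,-0.1,8.5],[-0.3,-0.1,8.5]],"delta_rot":[[0,0,0],[0,0,0],[0,0,0],[0,0,0],[0,0,0]],"gripper":[0,0,0,0,0]}'; python3 - <<'E'
from h import *
x,y,w=tip(56.6,.030);go(x,y,.064,w);print(x,y)
b=camera("scene");a=camera("top")
A=cv2.resize(b[190:310,220:380],(533,400),interpolation=2)
cv2.imwrite("pics/c1.png",np.hstack([A,cv2.resize(a[200:300,300:366],(264,400),interpolation=2)]))
E
```

```text
clock: 2.35
eef_pos: [0.5518, 0.054, 0.0649]
ee_rot: [-0.9, -3.01, -0.0]
force: [0.4, -0.2, 0.5]
grip_width: -0.002
gripper_force: 0.0
xyz cm [-0.01, -0.03, 0.09] rot [0.0, -0.0, 0.1]
0.5517718707451577 0.0536689452800325
```

View pics/c1.png

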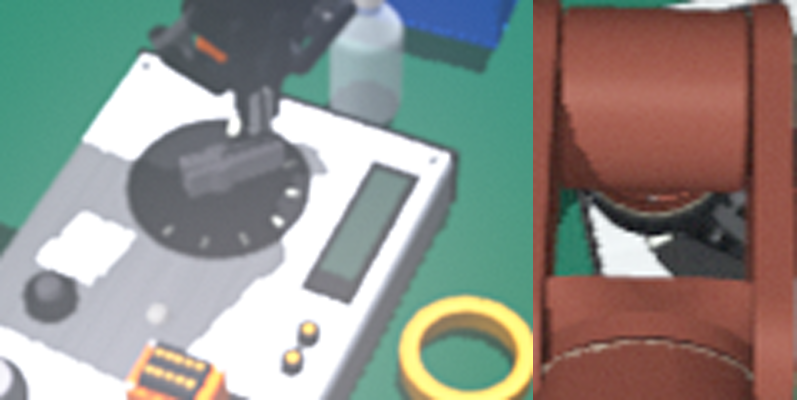

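The scene view shows the closed fingertip at (258,115), just behind the pointer bar, whose centre is at (230,165). It is free of contact and clear of the bottle. Next come the push waypoints.

```bash
python3 - <<'E'
from h import *
f=(*tip(56.6,.030)[:2],.065,146.6)
for th in (56.6,52,48,44,41,38,35): 
    x,y,w=tip(th,.0165);print(th,end=' ');go(x,y,.065,w,f)
E
```

```text
56.6 xyz cm [-1.35, 0.0, 0.0] rot [0.0, 0.0, 0.0]
52 xyz cm [-1.64, 0.12, 0.0] rot [0.0, 0.0, 4.6]
48 xyz cm [-1.91, 0.21, 0.0] rot [0.0, 0.0, 8.6]
44 xyz cm [-2.18, 0.27, 0.0] rot [0.0, 0.0, 12.6]
41 xyz cm [-2.38, 0.31, 0.0] rot [0.0, 0.0, 15.6]
38 xyz cm [-2.58, 0.34, 0.0] rot [0.0, 0.0, 18.6]
35 xyz cm [-2.79, 0.35, 0.0] rot [0.0, 0.0, 21.6]
```

```bash
python3 -m inch '{"xyz":[[-0.7,0,0],[-1.2,0,0],[-1.35,0,0],[-1.64,0.12,0],[-1.64,0.12,0]],"delta_rot":[[0,0,0],[0,0,0],[0,0,0],[0,0,4.6],[0,0,4.6]],"gripper":[0,0,0,0,0]}'; python3 - <<'E'
from h import *
f=(*tip(52,.0165)[:2],.065,142)
for th in (48,44,41,38,36): 
    x,y,w=tip(th,.0165);print(th,end=' ');go(x,y,.065,w,f)
E
```

```text
clock: 2.95
eef_pos: [0.5666, 0.045, 0.0648]
ee_rot: [-1.023, -2.97, -0.001]
force: [-1.3, 2.2, 1.1]
grip_width: -0.001
gripper_force: 1.5
48 xyz cm [-0.26, 0.11, 0.0] rot [0.0, 0.0, 4.0]
44 xyz cm [-0.52, 0.19, 0.0] rot [0.0, 0.0, 8.0]
41 xyz cm [-0.72, 0.25, 0.0] rot [0.0, 0.0, 11.0]
38 xyz cm [-0.92, 0.29, 0.0] rot [0.0, 0.0, 14.0]
36 xyz cm [-1.06, 0.32, 0.0] rot [0.0, 0.0, 16.0]
```

```bash
python3 -m inch '{"xyz":[[-0.26,0.11,0],[-0.52,0.19,0],[-0.52,0.19,0]],"delta_rot":[[0,0,4],[0,0,8],[0,0,8]],"gripper":[0,0,0]}'; python3 -m inch '{"xyz":[[-0.2,0.06,0],[-0.4,0.10,0],[-0.4,0.10,0]],"delta_rot":[[0,0,3],[0,0,6],[0,0,6]],"gripper":[0,0,0]}'; python3 - <<'E'
from h import *
a=tip(38,.0165);print(a)
f=(*a[:2],.065,128)
for th in (30,26,22,18,14,11,8): 
    x,y,w=tip(th,.0165);print(th,end=' ');go(x,y,.065,w,f)
E
```

```text
clock: 3.25
eef_pos: [0.5721, 0.0427, 0.0646]
ee_rot: [1.225, 2.892, -0.0]
force: [-0.2, -0.0, -0.5]
grip_width: 0.0
gripper_force: 0.0
clock: 3.55
eef_pos: [0.5753, 0.0405, 0.0643]
ee_rot: [1.374, 2.824, -0.001]
force: [0.0, 0.3, 0.4]
grip_width: -0.001
gripper_force: 0.0
(np.float64(0.5752099727869687), np.float64(0.04226599054623461), 128)
30 xyz cm [-0.52, 0.19, 0.0] rot [0.0, 0.0, 8.0]
26 xyz cm [-0.78, 0.26, 0.0] rot [0.0, 0.0, 12.0]
22 xyz cm [-1.06, 0.32, 0.0] rot [0.0, 0.0, 16.0]
18 xyz cm [-1.33, 0.35, 0.0] rot [0.0, 0.0, 20.0]
14 xyz cm [-1.61, 0.36, 0.0] rot [0.0, 0.0, 24.0]
11 xyz cm [-1.81, 0.36, 0.0] rot [0.0, 0.0, 27.0]
8 xyz cm [-2.02, 0.34, 0.0] rot [0.0, 0.0, 30.0]
```

```bash
python3 - <<'E'
from h import *
for th in (30,26,22,18,14): 
    x,y,w=tip(th,.0165);print(th,end=' ');go(x,y,.065,w)
b=camera("scene");cv2.imwrite("pics/c2.png",np.hstack([rectify("scene",b,AX,.065,.054,400),rectify("scene",b,AX,.065,.081,400)]))
E
```

```text
30 xyz cm [-0.37, 0.3, -0.07] rot [0.0, 0.0, 8.1]
26 xyz cm [-0.64, 0.37, -0.07] rot [0.0, 0.0, 12.1]
22 xyz cm [-0.91, 0.42, -0.07] rot [0.0, 0.0, 16.1]
18 xyz cm [-1.19, 0.45, -0.07] rot [0.0, 0.0, 20.1]
14 xyz cm [-1.46, 0.46, -0.07] rot [0.0, 0.0, 24.1]
```

View pics/c2.png

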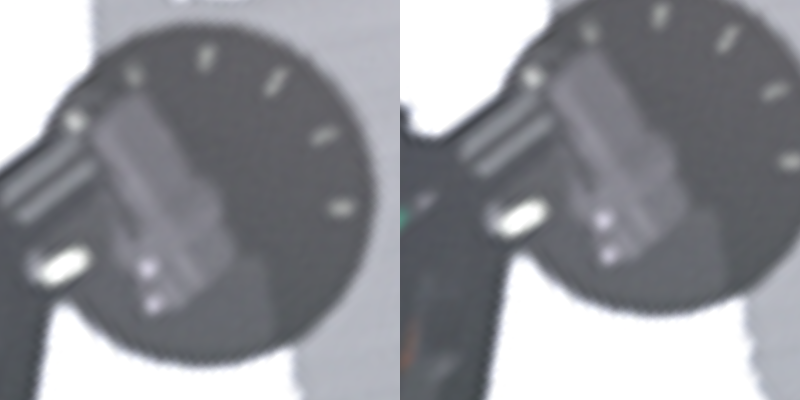

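The pointer nose now points at the third mark, (135,75) in the left panel, with the finger just behind it. That is one click. I'll do the second click.

```bash
python3 -m inch '{"xyz":[[-0.37,0.3,0],[-0.64,0.37,0],[-0.91,0.42,0],[-1.19,0.45,0],[-1.19,0.45,0]],"delta_rot":[[0,0,8],[0,0,12],[0,0,16],[0,0,20],[0,0,20]],"gripper":[0,0,0,0,0]}';  python3 -m inch '{"xyz":[[-0.27,0.1,0],[-0.40,0.13,0],[-0.40,0.13,0]],"delta_rot":[[0,0,4],[0,0,6],[0,0,6]],"gripper":[0,0,0]}'; python3 - <<'E'
from h import *
for th in (12,9,4,0,-4,-8,-12,-16,-18,-20): 
    x,y,w=tip(th,.0165);print(th,end=' ');go(x,y,.065,w)
E
```

```text
clock: 4.1
eef_pos: [0.5858, 0.0348, 0.0643]
ee_rot: [-1.843, -2.543, -0.001]
force: [-0.7, 3.2, 2.3]
grip_width: -0.002
gripper_force: 1.5
clock: 4.4
eef_pos: [0.5885, 0.0306, 0.0644]
ee_rot: [1.973, 2.444, -0.001]
force: [-0.1, -0.4, -0.5]
grip_width: -0.001
gripper_force: 0.0
12 xyz cm [0.0, 0.03, -0.06] rot [0.0, 0.0, 0.2]
9 xyz cm [-0.19, 0.11, -0.06] rot [0.0, 0.0, 3.2]
4 xyz cm [-0.52, 0.22, -0.06] rot [0.0, 0.0, 8.2]
0 xyz cm [-0.78, 0.29, -0.06] rot [0.0, 0.0, 12.2]
-4 xyz cm [-1.05, 0.34, -0.06] rot [0.0, 0.0, 16.2]
-8 xyz cm [-1.33, 0.37, -0.06] rot [0.0, 0.0, 20.2]
-12 xyz cm [-1.61, 0.38, -0.06] rot [0.0, 0.0, 24.2]
-16 xyz cm [-1.88, 0.38, -0.06] rot [0.0, 0.0, 28.2]
-18 xyz cm [-2.02, 0.37, -0.06] rot [0.0, 0.0, 30.2]
-20 xyz cm [-2.16, 0.35, -0.06] rot [0.0, 0.0, 32.2]
```

Second click: the force rose to 3.3 N, then dropped to zero. I'll push for the third click, stopping just past the crest.

```bash
python3 -m inch '{"xyz":[[-0.52,0.22,0],[-0.78,0.29,0],[-1.05,0.34,0],[-1.33,0.37,0],[-1.61,0.38,0],[-1.61,0.38,0]],"delta_rot":[[0,0,8],[0,0,12],[0,0,16],[0,0,20],[0,0,24],[0,0,24]],"gripper":[0,0,0,0,0,0]}';  python3 -m inch '{"xyz":[[-0.27,0.08,0],[-0.40,0.10,0],[-0.40,0.10,0]],"delta_rot":[[0,0,4],[0,0,6],[0,0,6]],"gripper":[0,0,0]}'; python3 - <<'E'
from h import *
b=camera("scene");cv2.imwrite("pics/c3.png",rectify("scene",b,AX,.065,.054,400))
E
```

```text
clock: 5.0
eef_pos: [0.5955, 0.0163, 0.0643]
ee_rot: [-2.439, -1.98, -0.001]
force: [0.3, 1.8, -0.2]
grip_width: -0.001
gripper_force: 1.3
clock: 5.3
eef_pos: [0.5956, 0.0114, 0.0644]
ee_rot: [2.538, 1.85, -0.001]
force: [-0.2, 0.8, -0.2]
grip_width: 0.002
gripper_force: 0.0
```

View pics/c3.png

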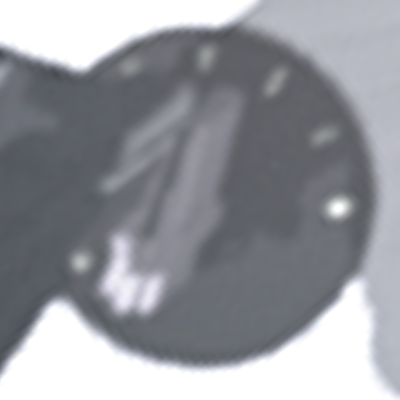

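The pointer lies about half-way between marks 4 (207,58) and 5 (278,80), which is on the crest and still held by the finger. I'll push a little further.

```bash
python3 -m inch '{"xyz":[[-0.14,0.04,0],[-0.27,0.06,0],[-0.27,0.06,0]],"delta_rot":[[0,0,2],[0,0,4],[0,0,4]],"gripper":[0,0,0]}'; python3 - <<'E'
from h import *
b=camera("scene");cv2.imwrite("pics/c4.png",np.hstack([rectify("scene",b,AX,.065,.054,400),rectify("scene",b,AX,.065,.081,400)]))
E
```

```text
clock: 5.65
eef_pos: [0.5952, 0.0088, 0.0643]
ee_rot: [2.602, 1.759, -0.001]
force: [-0.7, -1.4, -0.3]
grip_width: -0.003
gripper_force: 0.0
```

View pics/c4.png

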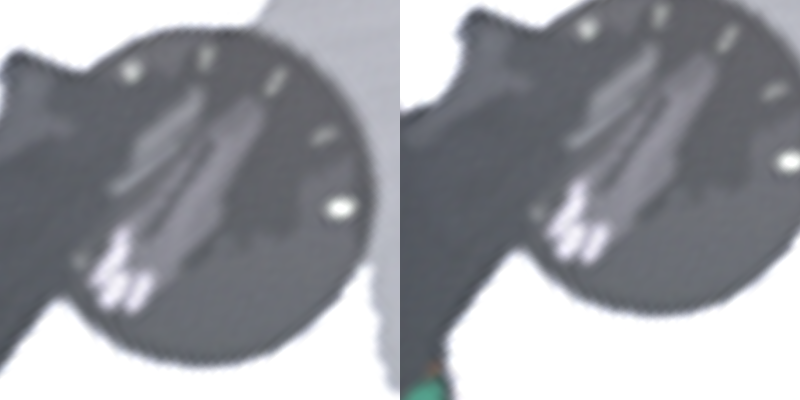

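The third click is made: the bar now points at mark 5 (278,80). I'll back off, lift and verify.

```bash
python3 -m inch '{"xyz":[[1.2,0,0],[1.2,0,0],[1.2,0,-5],[1.2,0,-10],[1.2,0,-10]],"delta_rot":[[0,0,0],[0,0,0],[0,0,0],[0,0,0],[0,0,0]],"gripper":[0,0,0,0,0]}'; python3 -c "
from h import *
go(.5473,-.194,.12,90);go(.5473,-.194,.16,90)"
```

```text
clock: 6.2
eef_pos: [0.6051, 0.0202, 0.174]
ee_rot: [2.595, 1.753, 0.019]
force: [1.8, 0.2, 0.3]
grip_width: 0.005
gripper_force: 0.0
xyz cm [-22.06, 2.55, 5.34] rot [0.9, -0.1, -21.9]
xyz cm [-22.04, 2.61, 1.34] rot [0.9, -0.1, -21.9]
```

```bash
python3 -m inch '{"xyz":[[-22,2.6,0.5],[-22,2.6,0.5],[-22,2.6,0.5],[-22,2.6,0.5],[-22,2.6,0.5],[-22,2.6,0.5],[-22,2.6,0.5],[-22,2.6,0.5]],"delta_rot":[[0,0,-22],[0,0,-22],[0,0,-22],[0,0,-22],[0,0,-22],[0,0,-22],[0,0,-22],[0,0,-22]],"gripper":[0,0,0,0,0,0,0,0]}'; python3 - <<'E'
from h import *
go(.5473,-.194,.085,90)
a=camera("top");b=camera("scene");cv2.imwrite("pics/c5.png",np.hstack([rectify("top",a,AX,.065,.054,400),rectify("scene",b,AX,.065,.081,400)]))
E
```

```text
clock: 7.0
eef_pos: [0.542, -0.1925, 0.1593]
ee_rot: [-2.219, -2.223, -0.0]
force: [-0.1, 0.1, 0.2]
grip_width: -0.002
gripper_force: 0.0
xyz cm [-0.15, 0.53, 7.43] rot [0.0, -0.0, 0.1]
```

View pics/c5.png

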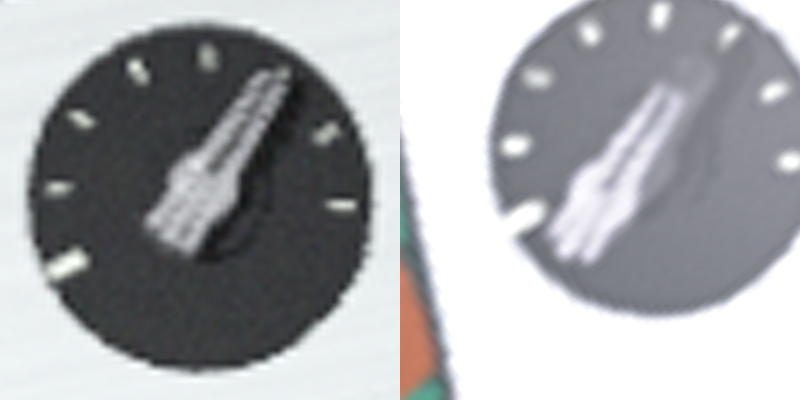

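The selector is set: the pointer covers the fifth mark at (280,75), and the first to fourth marks (60,187), (78,118), (138,70) and (207,58) are visible after off. Next is the start button.

```bash
python3 -m inch '{"xyz":[[-0.15,0.5,3],[-0.15,0.5,6],[-0.15,0.5,7.4],[-0.15,0.5,7.4],[-0.15,0.5,7.4]],"delta_rot":[[0,0,0],[0,0,0],[0,0,0],[0,0,0],[0,0,0]],"gripper":[0,0,0,0,0]}'; python3 -c "
from h import *
go(.5473,-.194,.068,90)"; python3 -m inch '{"xyz":[[0,0,0.6],[0,0,1.1],[0,0,1.4],[0,0,1.6],[0,0,1.6],[0,0,1.6]],"delta_rot":[[0,0,0],[0,0,0],[0,0,0],[0,0,0],[0,0,0],[0,0,0]],"gripper":[0,0,0,0,0,0]}'
```

```text
clock: 7.6
eef_pos: [0.5471, -0.1947, 0.0861]
ee_rot: [2.22, 2.222, 0.0]
force: [-0.4, 0.4, 0.6]
grip_width: 0.001
gripper_force: 0.0
xyz cm [0.07, 0.01, 1.81] rot [0.0, 0.0, 0.1]
clock: 8.2
eef_pos: [0.5472, -0.1953, 0.0703]
ee_rot: [2.22, 2.221, 0.001]
force: [-0.0, 1.0, 4.7]
grip_width: 0.001
gripper_force: 2.1
```

Force is 4.7 N, so the button is partly down. I'll continue in small steps to the bottom.

```bash
python3 -m inch '{"xyz":[[0,0,0.15],[0,0,0.3],[0,0,0.3],[0,0,0.3]],"delta_rot":[[0,0,0],[0,0,0],[0,0,0],[0,0,0]],"gripper":[0,0,0,0]}'; python3 -m inch '{"xyz":[[0,0,0.1],[0,0,0.15],[0,0,0.15],[0,0,0.15]],"delta_rot":[[0,0,0],[0,0,0],[0,0,0],[0,0,0]],"gripper":[0,0,0,0]}'
```

```text
clock: 8.6
eef_pos: [0.5473, -0.1953, 0.068]
ee_rot: [2.22, 2.221, 0.001]
force: [-1.1, 0.9, 9.7]
grip_width: 0.0
gripper_force: 5.0
clock: 9.0
eef_pos: [0.5473, -0.1953, 0.0679]
ee_rot: [2.22, 2.221, 0.0]
force: [-5.5, 3.1, 17.0]
grip_width: -0.001
gripper_force: 8.5
```

It has bottomed: z stays at 0.068 while the force climbs to 17 N. I'll release and retreat.

```bash
python3 -m inch '{"xyz":[[0,0,-1],[0,0,-4],[0,0,-8],[0,0,-10],[0,0,-10],[0,0,-10],[0,0,-10],[0,0,-10]],"delta_rot":[[0,0,0],[0,0,0],[0,0,0],[0,0,0],[0,0,0],[0,0,0],[0,0,0],[0,0,0]],"gripper":[0,0,0,0,0,0,0,0]}'; python3 - <<'E'
from h import *
a=camera("top");b=camera("scene");cv2.imwrite("pics/c6.png",np.hstack([cv2.resize(a[160:320,190:530],(425,200)),cv2.resize(b[130:420,110:400],(200,200))]))
E
```

```text
clock: 9.8
eef_pos: [0.5454, -0.1944, 0.1624]
ee_rot: [-2.218, -2.219, 0.002]
force: [0.5, -0.1, -1.2]
grip_width: -0.003
gripper_force: 0.0
```

View pics/c6.png

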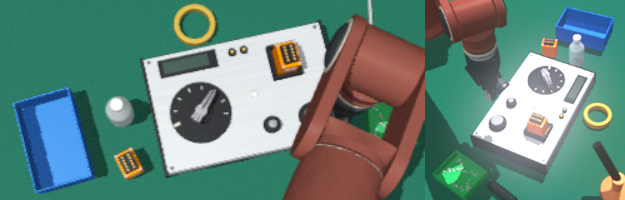

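The pointer is still at the fifth mark, near (212,90), and the module at (288,57), bottle, spare, bin and tape are where they were. The arm is clear.

```bash
python3 -c "
from station import *
print(finish_job())"
```

```text
the job is handed in; nothing more can be done
None
```

I pushed the selector three clicks clockwise from the second to the fifth position after off, then pressed start to the bottom and released it, with the rest of the bench in view unmoved, and handed the job in at about 10 s.

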